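# Set the recessed trimmer of a bench oscillator with a plastic tuning tool

### The job

Set the output level of the bench oscillator: take the yellow and blue plastic tuning tool out of its wooden stand, put its blade down the white ceramic bush, feel for the slot of the trimmer below and turn the trimmer until the meter's black needle covers the red set hand. The ceramic rotor cracks easily, so press only lightly, and let nothing but the tool touch the oscillator. Then draw the tool out and stand it back, blade down, in the hole it came from, without disturbing the things lying around.

Things in the scene. Friction and masses are not known exactly. Their poses are not given: they have to be found in the camera images.
- oscillator: Grey bench oscillator, 130 (x) x 180 (y) x 52 mm, fixed on the bench; origin at the centre of its underside, z up; its dark front with sockets faces -x. A black sloping meter case stands on the left (+y) part of its top, up to 98 mm high, from y = -8 mm to the left. More than 20 N from the tool on the oscillator or its rotor breaks the ceramic.
- bush_mouth (a point): Centre of the mouth of the white ceramic bush, 6 mm proud of the oscillator's top (58 mm above the bench); axes as the oscillator's, z up. A straight vertical hole of 11 mm diameter goes down from here to the trimmer.
- bush_axis_low (a point): Point on the bush's axis 26 mm below its mouth. The face of the trimmer's white rotor (10 mm across) lies 0 to 18 mm above this point, not known beforehand. Its slot, 3.6 mm wide and 2.8 mm deep, runs right across through the centre, at the start within 0.9 rad either side of the oscillator's x axis. The rotor rests on a spring washer: it sinks under 2 N at first, 6 N at 2 mm, then a hard stop.
- needle (a joint): Deflection of the black needle, rad: 0 at the left end of the scale, 1.4 at the right. It moves 0.4 rad for each rad of the trimmer, to the right as the trimmer is turned clockwise seen from above, and starts 0.18 to 1.15 rad to the left of the red set hand. The trimmer turns against 0.015 N m of friction, stays put, and a blade rubbing lightly over its face does not turn it.
- set_hand (a joint): Position of the meter's red set hand on the same scale and sense as the needle; it stays put. Needle on the set hand means equal values of both joints (within 0.07 rad).
- needle_tip (a point): Point on the black needle near its tip, 48 mm from its pivot, under the meter's window.
- set_hand_tip (a point): Point on the red set hand, 48 mm from the same pivot; the two points coincide when the needle covers the set hand.
- tuning_tool: Plastic tuning tool, 106 mm long, 30 g, blade down in the stand; origin at the middle of the blade's lower edge, z up along the tool. From the bottom: yellow blade 8 mm (its x) x 1.6 mm (its y) x 7 mm high, yellow round shaft of 9 mm diameter up to z = 60 mm, blue handle 16 mm (x) x 12 mm (y) from z = 60 to 106 mm, to be gripped across its 12 mm (y).
- tool_tip (a point): The middle of the blade's lower edge (the tool's origin).
- tool_grip (a point): Point on the tool's axis 85 mm above the tip, in the middle of the blue handle.
- stand: Plywood tool stand, 110 (x) x 52 (y) x 45 mm, fixed on the bench; origin at the centre of its underside. The tool's hole is at x = -27 mm, an empty hole at x = +12 mm, and a slim green stick is fixed upright at x = +40 mm, 95 mm high above the bench.
- stand_hole (a point): Centre of the mouth of the hole the tool came from, on the top of the stand, 45 mm above the bench: 11 mm in diameter, 40 mm deep, with a small chamfer.
- stand_hole_floor (a point): Centre of the floor of that hole, 5 mm above the bench, where the blade stands when the tool is home.
- lens_cap: Black lens cap, 54 mm across, 8 mm high, lying loose; leave alone. Origin at its underside's centre.
- loupe: Black eye loupe, 39 mm across, 28 mm high, standing loose; leave alone. Origin at its underside's centre.
- solder_spool: Green spool of wire, 58 x 72 x 38 mm, loose; leave alone. Origin at its underside's centre.
- cell: Red battery cell, 50 x 14 x 14 mm, lying loose; leave alone. Origin at its underside's centre.

How it is judged:
On the way, in this order (a step that is already met when the one before it is completed fails the run):
1. the tool's blade is down inside the ceramic bush (horizontal distance between tool_tip and bush_mouth below 0.004 m and z of tool_tip in the frame of bush_mouth below -0.007 m), for 0.1 s.
2. with the tool still in the bush, the needle covers the red set hand (all of step 1 and distance between needle_tip and set_hand_tip below 0.0035 m), for 0.3 s.
At the end, for the whole second after the job is handed in: Black needle on the red set hand (tips within 3.5 mm); tool released, at rest, blade down in the stand hole it came from, tip within 6 mm of the floor's centre and tilted under 0.15 rad; lens cap, loupe, spool and cell within 30 mm of where they lay (distance between needle_tip and set_hand_tip below 0.0035 m and horizontal distance between tool_tip and stand_hole_floor below 0.006 m and z of tool_tip in the frame of stand_hole_floor below 0.006 m and angle between tuning_tool's own z axis and vertical below 0.15 rad and linear speed of tuning_tool below 0.02 m/s and distance of each of lens_cap, loupe, solder_spool, cell from where it was at the start of the episode below 0.03 m); the robot touches nothing.
It fails at once if the tool presses on the oscillator or its ceramic rotor with more than 20 N (contact force between tuning_tool and oscillator above 20 N).
It fails at once if the robot itself touches the oscillator (contact force between any of the fingers, the arm and oscillator above 1 N).
It fails at once if a bystander is pushed away (distance of any of lens_cap, loupe, solder_spool, cell from where it was at the start of the episode above 0.03 m).
It also fails if it takes over 64 s, if anything falls off the work surface, if the arm or the gripper's body presses on something with over 40 N, if the wrist force passes 120 N, or if a joint passes its speed limit or range.

### The arm

A 7-joint arm with a two-finger parallel gripper is mounted at the origin on a cart in front of the work surface, level with it; the furniture and walls round the work are solid. World frame = base frame: x ahead of the robot, y to its left, z up, the work surface at z = 0. Lengths are in m, angles in rad, forces in N, time in s.
With the tool pointing down it reaches from about 0.425 to 0.925 m from the base axis. Payload 6.8 kg.
Tool frame: the origin (TCP) lies on the mounting face of the last link; the fingertips stand 173 mm ahead of it and the grasp point (between the pads) lies 155 mm ahead of it; z points along the fingers, y is the line along which they close (so a half turn about z gives the same grasp; the last joint's range is limited). The gripper opens to 85 mm and grips with 20 to 120 N. Pads are 22 mm wide; open, the fingers measure 114 mm over their backs; the gripper's body (76 mm by 85 mm) begins 54 mm behind the grasp point. The pads swing forward as they close: fully open they stand 13 mm farther back than shut.
Start: joints at [-1.394, 0.477, 0.022, 1.555, -0.011, 1.109, -0.083], TCP at [0.19, 0.648, 0.405] pointing down, gripper open.
Joint ranges: [-2.96, 2.96], [-0.34, 2.1], [-1.41, 1.46], [0.24, 2.44], [-1.37, 4.51], [0.17, 1.92], [-2.96, 2.96]. Speed limits (rad/s): [2.39, 2.39, 3.14, 3.14, 3.14, 3.14, 3.14].

### API

Orientations are given as a unit quaternion [w, x, y, z].
In Python, from station import bot gives the robot as it stands. The module is installed in compiled form; this text tells all that it offers.
- The arm moves only by the shell command python3 -m pendant 'ROWS' [FORCE]. ROWS is JSON, a list of rows, each a list of 5 numbers: the finger opening in m, from 0 to 0.0854, then the shift along the tool's x, y, z in m, then the turn about the tool's z in degrees. In form: [[jaw, x, y, z, yaw], ...]. A call has 1 to 12 rows; each row shifts and turns the commanded pose from where the row before left it, along the tool's axes as they then stand; what a row does not reach is not made up. A row lasts 1/12 s, in which the tool goes at most 41.7 mm and 7.16 degrees, less where a joint would pass 70% of its speed; a pose out of reach is approached as far as the arm can. A call with a gripper value outside its range is refused whole. The fingers move at their own pace and stop on an object; FORCE is the grip in N (left out, the last holds). Time passes only in rows, so rows that do not move let the fingers close. It gives the time, the measured TCP pose, the force, the opening and the grip force at its end, in the units of the state.
- bot.get_obs(): the state, without advancing time (a new reading comes with each control period).
- bot.read_camera(name): name is "scene" or "top" or "wrist"; returns (picture, depth): 420x560x3 uint8, blue, green, red; 420x560 float32, m along the optical axis (not along the pixel's ray), 0 where there is no reading.
- bot.camera_model(name): a dict with "intrinsics" (3x3 intrinsics, pixels), "R" (3x3) and "t" (3): a world point X has camera coordinates R X + t. Camera axes: x right, y down, z forward; pixel columns grow to the right and rows downward; lengths in m; the calibration is good to about 2 mm. A picture is of the moment at which its call begins: read the wrist's pose just before it. camera_model takes no time and is no camera call; for the wrist camera it gives the pose at the moment of the call.
- bot.hand_in(): hands the job in; it is judged then, once.
Trained networks look in the newest picture that a camera, given by its name, has taken for a name from the list of things; names that differ only in an ending like _2 or _b are one class to them, and where a whole thing is asked for, a point or a joint stands for the part that bears it (a point fixed in the world has none). Each returns a list of dicts, best first, with "score" (0 to 1); they miss things now and then, are a little off and sometimes report something else, mostly with a low value. They report only what shows in the picture. A call takes as long as a camera call.
- bot.boxes_of(name, camera): "at" ([column, row] in pixels, amid what is visible of it).
- bot.trace(name, camera): "mask" (420x560 bool, what is visible of it) and "at" ([column, row] in pixels, amid what is visible of it).
- bot.pinpoint(name, camera): "at" ([column, row] in pixels: a listed point, or the origin of a listed thing).
The state is a dict: "t": time; "q": joint angles; "joint_vel": joint speeds; "joint_torque": joint torques, N m; "eef_pos": TCP position; "tool_rot": TCP orientation; "contact_force": force on the tool from outside, world axes, zero at the start; "torque": the same for the moment, N m; "gripper_width": opening from 0.0 (shut) to 1.0 (fully open); "grasp_force": force on a finger pad.
Only numpy, scipy, OpenCV 4.12 (cv2) and the standard library are available. Lean on these libraries where they do the work, as an engineer would, in place of code of your own. Each camera call takes 0.05 s, during which the arm holds its last target. There are 200 camera calls.

## Working session

There is one attempt and no reset: what is moved stays moved. The work goes in short steps, Python scripts to look and compute and a shell command to move; the robot and the scene stay as the last step left them, time stands still between calls to the robot, and variables do not carry over. Pictures are saved under pics/ and viewed, at most 10 in all, crops included, and the job is handed in when it is done.

```bash
mkdir -p pics
cat > h.py <<'E'
import numpy as np, cv2
from station import bot
from scipy.spatial.transform import Rotation as Ro
def ray(cam,px,z):
    m=bot.camera_model(cam);K,R,t=map(np.array,(m["intrinsics"],m["R"],m["t"]))
    d=R.T@np.linalg.solve(K,[px[0],px[1],1.]);o=-R.T@t
    return o+d*(z-o[2])/d[2]
def proj(cam,X):
    m=bot.camera_model(cam);K,R,t=map(np.array,(m["intrinsics"],m["R"],m["t"]))
    p=K@(R@np.array(X)+t);return p[:2]/p[2]
def rot(o=None):
    q=(o or bot.get_obs())["tool_rot"];return Ro.from_quat([q[1],q[2],q[3],q[0]]).as_matrix()
def state():
    o=bot.get_obs();R=rot(o)
    print("t",round(o["t"],2),"tcp",np.round(o["eef_pos"],4),"x",np.round(R[:,0],3),"y",np.round(R[:,1],3),"z",np.round(R[:,2],3),"F",np.round(o["contact_force"],1),"w",round(o["gripper_width"],3),"g",o["grasp_force"])
    return o,R
E
python3 - <<'E'
from h import *
state()
ims=[]
for c in ("scene","top"):
    im,d=bot.read_camera(c);ims.append(im)
    m=bot.camera_model(c);print(c,np.round(-np.array(m["R"]).T@m["t"],3))
    for n,z in (("bush_mouth",.058),("stand_hole",.045),("tool_grip",.09),("tool_tip",.005),("oscillator",0),("stand",0),("needle_tip",.08),("set_hand_tip",.08),("lens_cap",0),("loupe",0),("solder_spool",0),("cell",0)):
        r=bot.pinpoint(n,c)[:1]
        for a in r: print(n,np.round(a["at"],1),round(a["score"],2),np.round(ray(c,a["at"],z),4))
    cv2.imwrite(f"pics/{c}.png",im)
E
```

```text
t 0.0 tcp [0.1895 0.6475 0.4037] x [-0.96   0.281 -0.   ] y [ 0.281  0.96  -0.002] z [-0.    -0.002 -1.   ] F [ 0.8  0.4 -0.5] w 0.995 g 0.0
scene [-0.08  -0.532  0.672]
bush_mouth [257.7 231. ] 0.88 [0.4683 0.0765 0.058 ]
stand_hole [314.5 273.8] 0.56 [ 0.4648 -0.0806  0.045 ]
tool_grip [315.4 256.7] 0.55 [ 0.4609 -0.0836  0.09  ]
oscillator [253.9 235.8] 0.98 [0.5024 0.127  0.    ]
stand [316.8 280.7] 0.62 [ 0.4921 -0.0647  0.    ]
needle_tip [387.8 246.9] 0.73 [ 0.5874 -0.1522  0.08  ]
set_hand_tip [389.1 244.8] 0.16 [ 0.5944 -0.1502  0.08  ]
lens_cap [360.3 238.3] 0.89 [ 0.6598 -0.0415  0.    ]
loupe [255.1 295.1] 0.79 [ 0.3801 -0.0094  0.    ]
solder_spool [387.4 247.5] 0.68 [ 0.6752 -0.1014  0.    ]
cell [178.7 242.8] 0.42 [0.372  0.2217 0.    ]
top [0.343 0.076 1.066]
bush_mouth [280.3 238.7] 0.7 [0.4748 0.0757 0.058 ]
stand_hole [357.9 243.4] 0.67 [ 0.4629 -0.077   0.045 ]
tool_grip [361.7 242.3] 0.59 [ 0.4595 -0.0776  0.09  ]
tool_tip [351.8 246.7] 0.6 [ 0.4612 -0.0702  0.005 ]
oscillator [258.8 233.1] 0.91 [0.4953 0.1199 0.    ]
stand [350.2 234.2] 0.95 [ 0.4877 -0.069   0.    ]
lens_cap [334.7 154. ] 0.83 [ 0.6607 -0.0452  0.    ]
loupe [322.4 284.9] 0.74 [ 0.3856 -0.0071  0.    ]
solder_spool [361.  142.9] 0.76 [ 0.6836 -0.1024  0.    ]
cell [209.7 292.8] 0.65 [0.3758 0.2222 0.    ]
```

View pics/top.png

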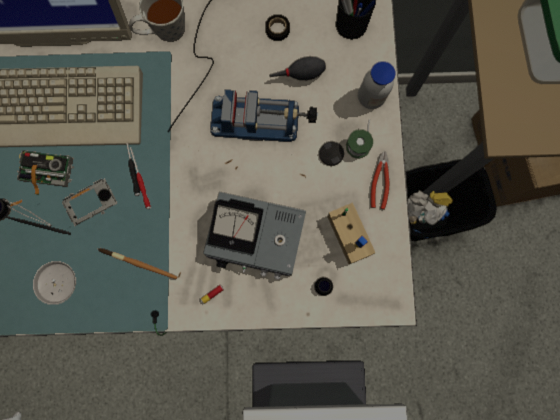

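View pics/scene.png

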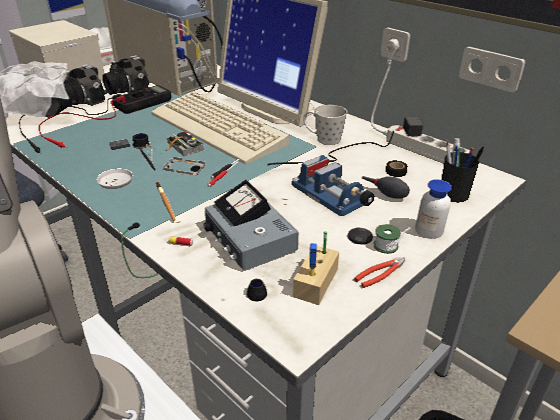

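Top view: oscillator at about (258,233) with the bush at (280,239). The tool's blue handle is at (361,241) in the stand, and the green stick is at (346,211). The loupe, cap, spool and cell are all clear of the path. I'll move the wrist camera over the stand.

```bash
python3 - <<'E'
from h import *
o,R=state()
m=bot.camera_model("wrist");C=-np.array(m["R"]).T@m["t"]
print("cam in tool",np.round(R.T@(C-o["eef_pos"]),3));print("cam axes in tool",np.round(R.T@np.array(m["R"]).T,2).tolist(),np.round(m["intrinsics"],0).tolist())
E
python3 -m pendant '[[0.06,-0.03,-0.03,0,0],[0.06,-0.025,-0.033,0,0],[0.06,-0.025,-0.033,0,0],[0.06,-0.025,-0.033,0,0],[0.06,-0.025,-0.033,0,0],[0.06,-0.025,-0.033,0,0],[0.06,-0.025,-0.033,0,0],[0.06,-0.025,-0.033,0,0],[0.06,-0.025,-0.033,0,0],[0.06,-0.025,-0.033,0,0],[0.06,-0.025,-0.033,0,0],[0.06,-0.025,-0.033,0,0]]' 30
python3 -c "
from h import *
o,R=state();print(o['q'])"
```

```text
t 1.3 tcp [0.1896 0.6478 0.4047] x [-0.96   0.281  0.   ] y [0.281 0.96  0.   ] z [-0.  0. -1.] F [ 0.4 -0.3 -0. ] w 0.995 g 0.0
cam in tool [ 0.077 -0.     0.031]
cam axes in tool [[0.0, -0.95, -0.3], [1.0, 0.0, -0.0], [0.0, -0.3, 0.95]] [[372.0, 0.0, 277.0], [0.0, 372.0, 216.0], [0.0, 0.0, 1.0]]
t: 2.3
eef_pos: [0.3718, 0.1836, 0.4051]
tool_rot: [0.0, 0.142, 0.99, 0.001]
contact_force: [1.1, 0.1, -0.6]
gripper_width: 0.703
grasp_force: 0.0
t 2.3 tcp [0.3718 0.1836 0.4051] x [-0.96   0.281 -0.   ] y [0.281 0.96  0.001] z [ 0.001  0.001 -1.   ] F [ 1.1  0.1 -0.6] w 0.703 g 0.0
[-0.86703504  0.02794811  0.26542709  2.1525879  -0.00946339  0.96095748
  0.68988373]
```

```bash
python3 -m pendant '[[0.06,-0.02,-0.028,0.006,0],[0.06,-0.02,-0.028,0.006,0],[0.06,-0.02,-0.028,0.006,0],[0.06,-0.02,-0.028,0.006,0],[0.06,-0.02,-0.028,0.006,0],[0.06,-0.02,-0.028,0.006,0],[0.06,-0.02,-0.028,0.006,0],[0.06,-0.02,-0.028,0.006,0],[0.06,0,0,0,0]]'
python3 - <<'E'
from h import *
o,R=state();print(np.round(o['q'],2))
im,d=bot.read_camera("wrist");cv2.imwrite("pics/w1.png",im)
for n,z in (("stand_hole",.045),("tool_grip",.09),("tool_tip",.005),("stand",0),("tuning_tool",.005),("bush_mouth",.058)):
    for a in bot.pinpoint(n,"wrist")[:1]: print(n,np.round(a["at"],1),round(a["score"],2),np.round(ray("wrist",a["at"],z),4))
E
```

```text
t: 3.05
eef_pos: [0.463, -0.0802, 0.3566]
tool_rot: [0.001, 0.146, 0.989, -0.001]
contact_force: [-0.6, 0.5, 0.7]
gripper_width: 0.704
grasp_force: 0.0
t 3.05 tcp [ 0.463  -0.0802  0.3566] x [-0.957  0.289 -0.002] y [ 0.289  0.957 -0.003] z [ 0.001 -0.003 -1.   ] F [-0.6  0.5  0.7] w 0.704 g 0.0
[-0.44  0.21  0.55  2.11 -0.14  0.85  1.47]
stand_hole [281.5 197.1] 0.59 [ 0.459  -0.0712  0.045 ]
tool_grip [286.4 208.4] 0.92 [ 0.4558 -0.0661  0.09  ]
stand [299.5 208. ] 0.58 [ 0.4848 -0.0582  0.    ]
tuning_tool [279.5 188.9] 0.69 [ 0.4615 -0.0704  0.005 ]
bush_mouth [491.1 159.3] 0.74 [0.4708 0.0852 0.058 ]
```

View pics/w1.png

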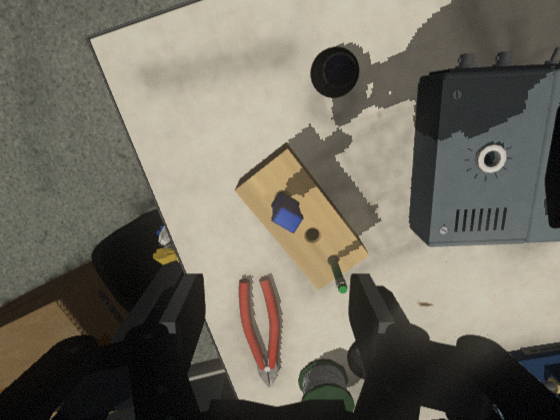

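The wrist view shows the blue handle's bright top face at about (287,219), the stand's empty hole at (312,235), the stick at (342,287) and the bush at (491,158). Next I'll measure the top face's orientation and the stand's axis.

Run:
```python
from h import *
o,R=state()
im=cv2.imread("pics/w1.png")
hsv=cv2.cvtColor(im[180:250,250:330],cv2.COLOR_BGR2HSV)
b=cv2.inRange(hsv,(105,120,0),(130,255,255))>0
v=hsv[...,2];print("V hist",np.histogram(v[b],8))
th,_=cv2.threshold(v[b].reshape(-1,1),0,255,cv2.THRESH_OTSU);print(th)
ys,xs=np.nonzero(b&(v>th))
P=np.array([ray("wrist",(x+250,y+180),.111)[:2] for x,y in zip(xs,ys)])
c,s,a=cv2.minAreaRect((P*1000).astype(np.float32));print("top face",c,s,a,len(xs))
hole=ray("wrist",(312.5,235),.045);stick=ray("wrist",(342.5,289),.095);print(hole,stick)
print("bush",ray("wrist",(491,158.5),.058))
cv2.imwrite("pics/crop1.png",cv2.resize(im[170:300,230:400],None,fx=4,fy=4,interpolation=cv2.INTER_NEAREST))
```

```text
t 3.4 tcp [ 0.4621 -0.0731  0.3569] x [-0.96   0.279 -0.   ] y [0.279 0.96  0.001] z [ 0.     0.001 -1.   ] F [ 0.3  0.5 -0.2] w 0.707 g 0.0
V hist (array([  1,   1,   5,  14,  18,  60, 182,  60]), array([106.   , 114.125, 122.25 , 130.375, 138.5  , 146.625, 154.75 ,
       162.875, 171.   ]))
148.0
top face (457.1903076171875, -65.30765533447266) (13.112154960632324, 9.026817321777344) 41.50236129760742 299
[ 0.49631698 -0.05308434  0.045     ] [ 0.52147828 -0.04286622  0.095     ]
bush [0.47024283 0.08522397 0.058     ]
```

View pics/crop1.png

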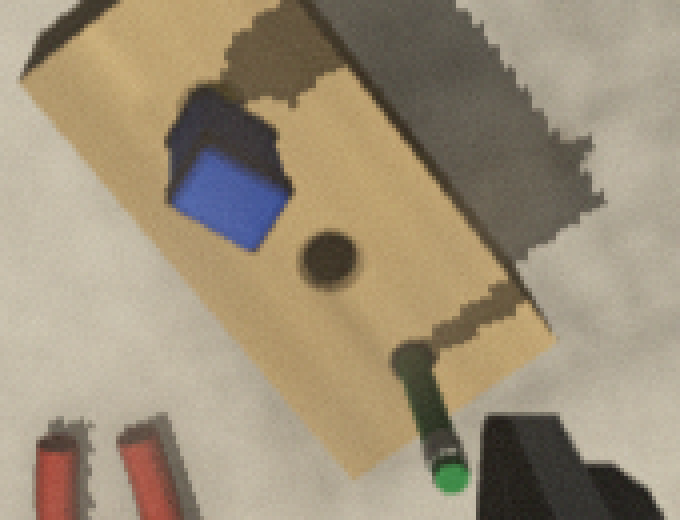

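The top face's corners put its long axis at about 42° in world. I'll rotate the gripper about -59° to grip across the 12 mm, then look again with the arm still.

```bash
python3 -m pendant '[[0.05,0,0,0,-6.6],[0.05,0,0,0,-6.6],[0.05,0,0,0,-6.6],[0.05,0,0,0,-6.6],[0.05,0,0,0,-6.6],[0.05,0,0,0,-6.6],[0.05,0,0,0,-6.6],[0.05,0,0,0,-6.6],[0.05,0,0,0.02,-6.6],[0.05,0,0,0.02,0],[0.05,0,0,0,0],[0.05,0,0,0,0]]' >/dev/null
python3 - <<'E'
from h import *
o,R=state();print(np.round(o['q'],2))
m=bot.camera_model("wrist");im,d=bot.read_camera("wrist");cv2.imwrite("pics/w2.png",im)
hsv=cv2.cvtColor(im,cv2.COLOR_BGR2HSV)
b=cv2.inRange(hsv,(105,120,60),(130,255,255))
g=proj("wrist",[.459,-.074,.111]);print("expect",g)
x0,y0=int(g[0])-50,int(g[1])-50
b=b[y0:y0+100,x0:x0+100]>0;v=hsv[y0:y0+100,x0:x0+100,2]
th,_=cv2.threshold(v[b].reshape(-1,1),0,255,cv2.THRESH_OTSU);print(np.histogram(v[b],8),th)
ys,xs=np.nonzero(b&(v>th))
P=np.array([ray("wrist",(x+x0,y+y0),.111)[:2] for x,y in zip(xs,ys)])
print("top face",cv2.minAreaRect((P*1000).astype(np.float32)),P.mean(0),len(xs))
for n,z in (("stand_hole",.045),("tool_grip",.09),("bush_mouth",.058)):
    for a in bot.pinpoint(n,"wrist")[:1]: print(n,np.round(a["at"],1),round(a["score"],2),np.round(ray("wrist",a["at"],z),4))
cv2.imwrite("pics/crop2.png",cv2.resize(im[y0-40:y0+140,x0-60:x0+160],None,fx=3,fy=3))
state()
E
```

```text
t 4.4 tcp [ 0.4618 -0.0737  0.3164] x [-0.73  -0.683  0.002] y [-0.683  0.73   0.001] z [-0.002  0.    -1.   ] F [ 0.7 -0.2 -0.3] w 0.584 g 0.0
[-0.28  0.26  0.36  2.14 -0.13  0.76  2.48]
expect [280.06886025 252.787508  ]
(array([ 11,   6,   6,  13,  12,  20,  79, 182]), array([ 84.   ,  91.375,  98.75 , 106.125, 113.5  , 120.875, 128.25 ,
       135.625, 143.   ])) 119.0
top face ((457.9556884765625, -74.69601440429688), (9.362703323364258, 9.653878211975098), 42.844635009765625) [ 0.45730254 -0.07509073] 281
stand_hole [274.7 216.8] 0.77 [ 0.463  -0.0751  0.045 ]
tool_grip [283.  238.8] 0.58 [ 0.459  -0.0724  0.09  ]
t 4.6 tcp [ 0.4626 -0.0742  0.3178] x [-0.73  -0.683 -0.002] y [-0.683  0.73  -0.001] z [ 0.002  0.    -1.   ] F [-0.6 -1.1 -0.2] w 0.584 g 0.0
```

View pics/crop2.png

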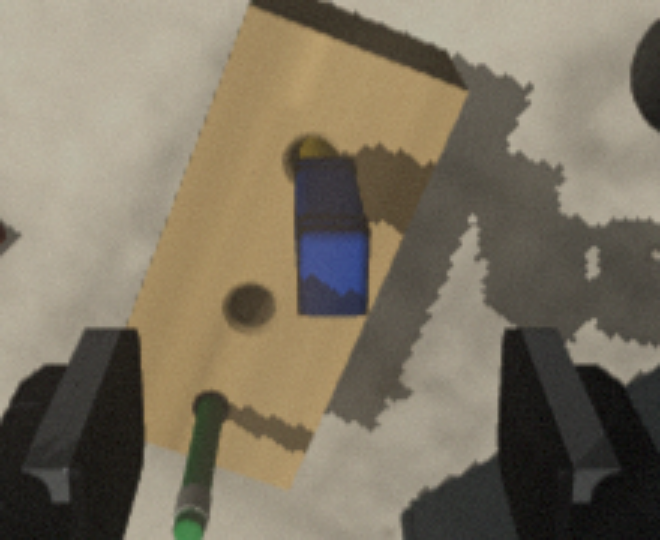

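The face is aligned with the gripper, centred at about (281,253). That puts the tool axis at about (0.459, -0.0735), so I'll descend and grip.

```bash
python3 -m pendant '[[0.05,0.002,0.0024,0.01,0],[0.05,0,0,0.014,0],[0.05,0,0,0.014,0],[0.05,0,0,0.014,0],[0.05,0,0,0.014,0],[0.05,0,0,0,0],[0.03,0,0,0,0],[0.008,0,0,0,0],[0.008,0,0,0,0],[0.008,0,0,0,0],[0.008,0,0,0,0],[0.008,0,0,0,0]]' 50
python3 - <<'E'
from h import *
state()
E
```

```text
t: 5.6
eef_pos: [0.4598, -0.0742, 0.2516]
tool_rot: [0.001, -0.367, 0.93, -0.001]
contact_force: [0.5, -0.9, 5.8]
gripper_width: 0.13
grasp_force: 50.7
t 5.6 tcp [ 0.4598 -0.0742  0.2516] x [-0.731 -0.683 -0.002] y [-0.683  0.731 -0.002] z [ 0.003 -0.    -1.   ] F [ 0.5 -0.9  5.8] w 0.13 g 50.748313665390015
```

```bash
python3 -m pendant '[[0.008,0,0,-0.005,0],[0.008,0,0,-0.01,0],[0.008,0,0,-0.017,0],[0.008,0,0,-0.025,0],[0.008,0,0,-0.025,0],[0.008,0,0,-0.018,0],[0.008,-0.02,0.011,0,0],[0.008,-0.023,0.013,0,0],[0.008,-0.023,0.013,0,0],[0.008,-0.023,0.013,0,0],[0.008,-0.022,0.013,0,0],[0.008,0,0,0,0]]'
python3 - <<'E'
from h import *
bot.read_camera("top")
state()
im,d=bot.read_camera("wrist");cv2.imwrite("pics/w3.png",im)
for n,z in (("bush_mouth",.058),("tool_tip",.105),("oscillator",0)):
    for a in bot.pinpoint(n,"wrist")[:1]: print(n,np.round(a["at"],1),round(a["score"],2),np.round(ray("wrist",a["at"],z),4))
for n in ("needle_tip","set_hand_tip"):
  for a in bot.pinpoint(n,"wrist")[:1]: print(n,np.round(a["at"],1),round(a["score"],2))
state()
E
```

```text
t: 6.6
eef_pos: [0.4976, 0.0535, 0.3511]
tool_rot: [0.0, -0.37, 0.929, 0.001]
contact_force: [0.9, -0.2, -0.7]
gripper_width: 0.133
grasp_force: 50.0
t 6.65 tcp [0.497  0.0509 0.3509] x [-0.727 -0.687  0.   ] y [-0.687  0.727  0.001] z [-0.001  0.001 -1.   ] F [-0.4 -0.5  0.3] w 0.136 g 50.03992259502411
bush_mouth [324.9 209.3] 0.81 [0.4716 0.0737 0.058 ]
tool_tip [278.8 230. ] 0.8 [0.4945 0.0477 0.105 ]
oscillator [340.3 241.2] 0.7 [0.4909 0.1224 0.    ]
needle_tip [505.2 220. ] 0.38
set_hand_tip [351.9 316.1] 0.69
t 6.95 tcp [0.4968 0.0468 0.3508] x [-0.732 -0.682  0.   ] y [-0.682  0.732  0.   ] z [-0. -0. -1.] F [ 0.   0.7 -0.4] w 0.134 g 50.0398313999176
```

View pics/w3.png

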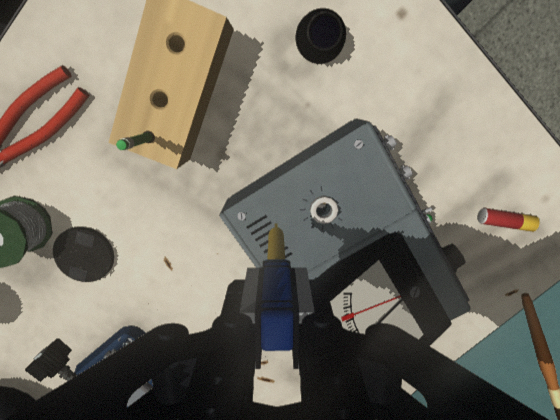

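The bush mouth is at (324,209) and the tool hangs vertically with its tip at (279,230). The meter shows the red hand from (402,298) to (345,320). In the stand, the tool's hole is at (176,43). The arm was still settling, so I'll measure again now that it's still, with a meter crop.

Run:
```python
from h import *
o,_=state();print(np.round(o['q'],2))
im,d=bot.read_camera("wrist");cv2.imwrite("pics/w4.png",im)
for n,z in (("bush_mouth",.058),("tool_tip",.105),("stand_hole",.045)):
    for a in bot.pinpoint(n,"wrist")[:1]: print(n,np.round(a["at"],1),round(a["score"],2),np.round(ray("wrist",a["at"],z),4))
# bright ceramic ring ellipse
p=proj("wrist",[.4716,.0737,.058]).astype(int);print(p)
g=cv2.cvtColor(im,cv2.COLOR_BGR2GRAY)
r=im[p[1]-25:p[1]+25,p[0]-25:p[0]+25];w=(r.min(2)>160).astype(np.uint8)
cs,_=cv2.findContours(w,cv2.RETR_EXTERNAL,cv2.CHAIN_APPROX_NONE);c=max(cs,key=cv2.contourArea)
e=cv2.fitEllipse(c);pc=np.array(e[0])+p-25;print("ring",pc,e[1],ray("wrist",pc,.058))
for nm,X in (("pred tip",[.4968,.0468,.105]),):print(nm,proj("wrist",X))
q=np.array([[170,38]])
state()
A=cv2.resize(im[230:345,310:470],None,fx=5,fy=5,interpolation=cv2.INTER_CUBIC);cv2.imwrite("pics/crop4.png",A)
```

```text
t 6.95 tcp [0.4968 0.0468 0.3508] x [-0.732 -0.682  0.   ] y [-0.682  0.732  0.   ] z [-0. -0. -1.] F [ 0.   0.7 -0.4] w 0.134 g 50.0398313999176
[-0.48  0.26  0.31  2.04 -0.1   0.86  2.2 ]
bush_mouth [329.7 212. ] 0.63 [0.4715 0.0773 0.058 ]
tool_tip [279.2 230.1] 0.65 [0.4952 0.0482 0.105 ]
stand_hole [180.7  48.8] 0.73 [ 0.4609 -0.0748  0.045 ]
[325 208]
ring [328.00046921 213.06015015] (21.197715759277344, 23.880504608154297) [0.47300825 0.07729063 0.058     ]
pred tip [275.52510614 230.20734459]
t 7.15 tcp [0.497  0.0474 0.3507] x [-0.731 -0.682  0.   ] y [-0.682  0.731  0.   ] z [-0. -0. -1.] F [-0.5  0.  -0.4] w 0.129 g 50.03992438316345
```

View pics/crop4.png

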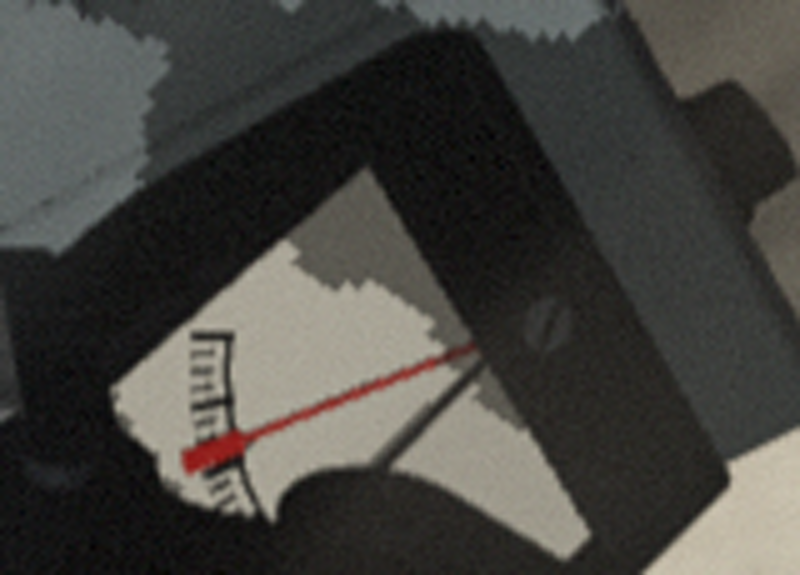

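The crop shows the red hand with its end at about (210,455) and the black needle's stub at (480,365) to (395,460), about 0.45–0.5 rad left of the red one. Now I'll go over the bush, rotate 8° past the ccw end of the slot range, and look closely.

```bash
python3 -m pendant '[[0.008,-0.001,0.009,0,0],[0.008,-0.001,0.01,0,0],[0.008,-0.001,0.01,0,0],[0.008,0,0.008,0.006,-4],[0.008,0,0,0.012,-4],[0.008,0,0,0.012,0],[0.008,0,0,0.006,0],[0.008,0,0,0,0],[0.008,0,0,0,0],[0.008,0,0,0,0],[0.008,0,0,0,0]]'
python3 - <<'E'
from h import *
o,R=state();print(np.round(o['q'],2))
im,d=bot.read_camera("wrist");cv2.imwrite("pics/w5.png",im)
for n,z in (("bush_mouth",.058),("tool_tip",.068)):
    for a in bot.pinpoint(n,"wrist")[:1]: print(n,np.round(a["at"],1),round(a["score"],2),np.round(ray("wrist",a["at"],z),4))
p=proj("wrist",[.4722,.0773,.058]).astype(int);t=proj("wrist",[o["eef_pos"][0],o["eef_pos"][1],.068]);print(p,t)
r=im[p[1]-45:p[1]+45,p[0]-60:p[0]+60]
cv2.imwrite("pics/crop5.png",cv2.resize(r,None,fx=6,fy=6,interpolation=cv2.INTER_CUBIC));print("origin",p-[60,45]);state()
E
```

```text
t: 8.07
eef_pos: [0.4743, 0.0771, 0.3153]
tool_rot: [0.001, -0.431, 0.902, -0.0]
contact_force: [-0.9, -0.5, -0.7]
gripper_width: 0.132
grasp_force: 50.0
t 8.07 tcp [0.4743 0.0771 0.3153] x [-0.628 -0.778 -0.001] y [-0.778  0.628 -0.001] z [ 0.001  0.    -1.   ] F [-0.9 -0.5 -0.7] w 0.132 g 50.00152587890625
[-0.51  0.28  0.26  2.11 -0.1   0.76  2.27]
bush_mouth [279.8 225.8] 0.92 [0.4729 0.0791 0.058 ]
tool_tip [277.8 229.2] 0.86 [0.473  0.0773 0.068 ]
[278 223] [276.0650669  230.19287751]
origin [218 178]
t 8.22 tcp [0.4742 0.077  0.3151] x [-0.628 -0.778 -0.001] y [-0.778  0.628 -0.   ] z [ 0.001  0.    -1.   ] F [ 0.2  0.  -0.7] w 0.134 g 50.00198721885681
```

View pics/crop5.png

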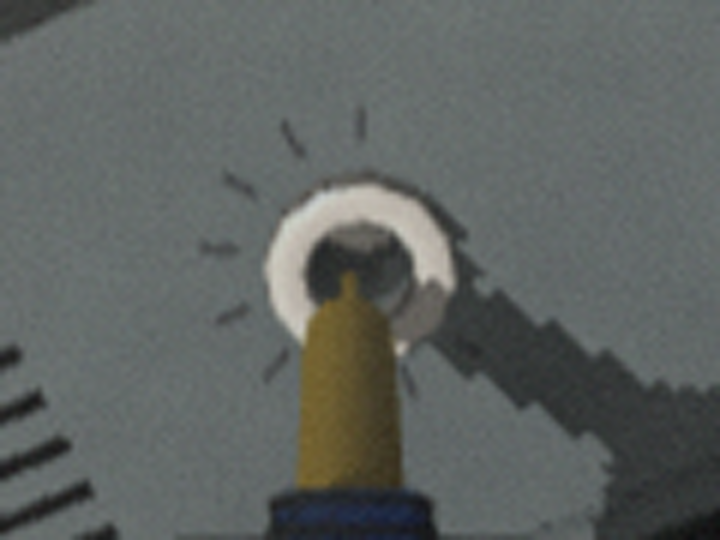

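Run:
```python
from h import *
o,R=state()
b=ray("wrist",(278.1,223.4),.058);t=ray("wrist",(276.6,229.5),.0685)
print(b,t,"tool-frame shift",np.round(R.T@(b-t),4),"tcp-based",np.round(R.T@(b-o["eef_pos"]),4))
```

```text
t 8.22 tcp [0.4742 0.077  0.3151] x [-0.628 -0.778 -0.001] y [-0.778  0.628 -0.   ] z [ 0.001  0.    -1.   ] F [ 0.2  0.  -0.7] w 0.134 g 50.00198721885681
[0.47261335 0.07711554 0.058     ] [0.47361947 0.0768298  0.0685    ] tool-frame shift [0.0004 0.001  0.0105] tcp-based [0.0011 0.0014 0.2571]
```

```bash
python3 -m pendant '[[0.008,0.0005,0.001,0.004,0],[0.008,0,0,0.004,0],[0.008,0,0,0.002,0],[0.008,0,0,0.001,0],[0.008,0,0,0.001,0],[0.008,0,0,0.001,0],[0.008,0,0,0,0],[0.008,0,0,0,0]]'
```

```text
t: 8.88
eef_pos: [0.473, 0.0772, 0.3017]
tool_rot: [0.0, -0.431, 0.902, -0.0]
contact_force: [0.2, -0.1, 0.4]
gripper_width: 0.134
grasp_force: 50.0
```

```bash
for i in 1; do python3 -m pendant '[[0.008,0,0,0.002,0],[0.008,0,0,0.002,0],[0.008,0,0,0.001,0],[0.008,0,0,0,0]]' | grep -E "t:|pos|contact"; done
python3 -m pendant '[[0.008,0,0,0.001,0],[0.008,0,0,0.001,0],[0.008,0,0,0,0]]' | grep -E "t:|pos|contact"
```

```text
t: 9.22
eef_pos: [0.4728, 0.0772, 0.2964]
tool_rot: [-0.0, -0.431, 0.902, 0.0]
contact_force: [-0.3, 0.0, -1.3]
t: 9.47
eef_pos: [0.4729, 0.0772, 0.2945]
tool_rot: [-0.0, -0.431, 0.902, 0.0]
contact_force: [0.2, 0.2, -0.7]
```

```bash
cat > ok.py <<'E'
import sys;from h import *
z=bot.get_obs()["contact_force"][2];print("Fz",round(z,2),"z",round(bot.get_obs()["eef_pos"][2],4));sys.exit(z>1.7)
E
python3 -m pendant '[[0.008,0,0,0.001,0],[0.008,0,0,0.0005,0],[0.008,0,0,0,0]]' >/dev/null && python3 ok.py &&
python3 -m pendant '[[0.008,0,0,0.001,0],[0.008,0,0,0.0005,0],[0.008,0,0,0,0]]' >/dev/null && python3 ok.py &&
python3 -m pendant '[[0.008,0,0,0.001,0],[0.008,0,0,0.0005,0],[0.008,0,0,0,0]]' >/dev/null && python3 ok.py &&
python3 -m pendant '[[0.008,0,0,0.001,0],[0.008,0,0,0.0005,0],[0.008,0,0,0,0]]' >/dev/null && python3 ok.py &&
python3 -m pendant '[[0.008,0,0,0.001,0],[0.008,0,0,0.0005,0],[0.008,0,0,0,0]]' >/dev/null && python3 ok.py &&
python3 -m pendant '[[0.008,0,0,0.001,0],[0.008,0,0,0.0005,0],[0.008,0,0,0,0]]' >/dev/null && python3 ok.py &&
python3 -m pendant '[[0.008,0,0,0.001,0],[0.008,0,0,0.0005,0],[0.008,0,0,0,0]]' >/dev/null && python3 ok.py &&
python3 -m pendant '[[0.008,0,0,0.001,0],[0.008,0,0,0.0005,0],[0.008,0,0,0,0]]' >/dev/null && python3 ok.py; python3 -c "from h import *;state()"
```

```text
Fz -0.29 z 0.2931
t 9.72 tcp [0.4729 0.0772 0.2931] x [-0.628 -0.778  0.   ] y [-0.778  0.628  0.   ] z [-0. -0. -1.] F [-0.1 -0.1 -0.3] w 0.128 g 50.007784366607666False
```

```bash
sed -i 's/sys.exit(z>1.7)/sys.exit(int(z>1.7))/' ok.py
python3 -m pendant '[[0.008,0,0,0.001,0],[0.008,0,0,0.0005,0],[0.008,0,0,0,0]]' >/dev/null && python3 ok.py &&
python3 -m pendant '[[0.008,0,0,0.001,0],[0.008,0,0,0.0005,0],[0.008,0,0,0,0]]' >/dev/null && python3 ok.py &&
python3 -m pendant '[[0.008,0,0,0.001,0],[0.008,0,0,0.0005,0],[0.008,0,0,0,0]]' >/dev/null && python3 ok.py &&
python3 -m pendant '[[0.008,0,0,0.001,0],[0.008,0,0,0.0005,0],[0.008,0,0,0,0]]' >/dev/null && python3 ok.py &&
python3 -m pendant '[[0.008,0,0,0.001,0],[0.008,0,0,0.0005,0],[0.008,0,0,0,0]]' >/dev/null && python3 ok.py &&
python3 -m pendant '[[0.008,0,0,0.001,0],[0.008,0,0,0.0005,0],[0.008,0,0,0,0]]' >/dev/null && python3 ok.py &&
python3 -m pendant '[[0.008,0,0,0.001,0],[0.008,0,0,0.0005,0],[0.008,0,0,0,0]]' >/dev/null && python3 ok.py &&
python3 -m pendant '[[0.008,0,0,0.001,0],[0.008,0,0,0.0005,0],[0.008,0,0,0,0]]' >/dev/null && python3 ok.py; python3 -c "from h import *;state()"
```

```text
Fz 0.17 z 0.2916
Fz -1.04 z 0.2901
Fz -0.22 z 0.2886
Fz -0.76 z 0.2871
Fz -0.35 z 0.2856
Fz 0.83 z 0.2841
Fz 0.34 z 0.2826
Fz -0.45 z 0.2811
t 11.72 tcp [0.4729 0.0772 0.2811] x [-0.628 -0.778  0.   ] y [-0.778  0.628  0.   ] z [-0. -0. -1.] F [ 0.4  1.1 -0.5] w 0.131 g 50.00734269618988
```

```bash
python3 -m pendant '[[0.008,0,0,0.001,0],[0.008,0,0,0,0],[0.008,0,0,0,0]]' >/dev/null && python3 ok.py &&
python3 -m pendant '[[0.008,0,0,0.001,0],[0.008,0,0,0,0],[0.008,0,0,0,0]]' >/dev/null && python3 ok.py &&
python3 -m pendant '[[0.008,0,0,0.001,0],[0.008,0,0,0,0],[0.008,0,0,0,0]]' >/dev/null && python3 ok.py &&
python3 -m pendant '[[0.008,0,0,0.001,0],[0.008,0,0,0,0],[0.008,0,0,0,0]]' >/dev/null && python3 ok.py &&
python3 -m pendant '[[0.008,0,0,0.001,0],[0.008,0,0,0,0],[0.008,0,0,0,0]]' >/dev/null && python3 ok.py;  python3 -c "from h import *;state()"
```

```text
Fz 2.15 z 0.2803
t 11.97 tcp [0.473  0.0773 0.2803] x [-0.628 -0.778 -0.   ] y [-0.778  0.628 -0.   ] z [ 0.  0. -1.] F [0.2 0.3 2.2] w 0.13 g 50.31311810016632
```

```bash
python3 -m pendant '[[0.008,0,0,0.001,0],[0.008,0,0,0,0],[0.008,0,0,0,0]]' >/dev/null ; python3 ok.py
cat > pressed.py <<'E'
import sys;from h import *
o=bot.get_obs();z=o["contact_force"][2];R=rot(o)
print("Fz",round(z,2),"Mz",round(o["torque"][2],3),"z",round(o["eef_pos"][2],4),"ang",round(np.degrees(np.arctan2(-R[1,0],-R[0,0])),1));sys.exit(int(z<1.6 or z>9))
E
python3 pressed.py &&
python3 -m pendant '[[0.008,0,0,0,4],[0.008,0,0,0,4],[0.008,0,0,0,0]]' >/dev/null && python3 pressed.py &&
python3 -m pendant '[[0.008,0,0,0,4],[0.008,0,0,0,4],[0.008,0,0,0,0]]' >/dev/null && python3 pressed.py
```

```text
Fz 2.72 z 0.2793
Fz 2.72 Mz 0.014 z 0.2793 ang 51.1
Fz 2.41 Mz 0.022 z 0.2794 ang 42.9
Fz 1.93 Mz -0.059 z 0.2793 ang 35.1
```

```bash
python3 -m pendant '[[0.008,0,0,0.0007,0],[0.008,0,0,0,0]]' >/dev/null ; python3 pressed.py &&
python3 -m pendant '[[0.008,0,0,0,4],[0.008,0,0,0,4],[0.008,0,0,0,0]]' >/dev/null && python3 pressed.py &&
python3 -m pendant '[[0.008,0,0,0,4],[0.008,0,0,0,4],[0.008,0,0,0,0]]' >/dev/null && python3 pressed.py &&
python3 -m pendant '[[0.008,0,0,0,4],[0.008,0,0,0,4],[0.008,0,0,0,0]]' >/dev/null && python3 pressed.py &&
python3 -m pendant '[[0.008,0,0,0,4],[0.008,0,0,0,4],[0.008,0,0,0,0]]' >/dev/null && python3 pressed.py &&
python3 -m pendant '[[0.008,0,0,0,4],[0.008,0,0,0,4],[0.008,0,0,0,0]]' >/dev/null && python3 pressed.py &&
python3 -m pendant '[[0.008,0,0,0,4],[0.008,0,0,0,4],[0.008,0,0,0,0]]' >/dev/null && python3 pressed.py &&
python3 -m pendant '[[0.008,0,0,0,4],[0.008,0,0,0,4],[0.008,0,0,0,0]]' >/dev/null && python3 pressed.py
```

```text
Fz 4.0 Mz 0.019 z 0.2786 ang 35.2
Fz 4.37 Mz 0.04 z 0.2786 ang 27.1
Fz 4.16 Mz 0.014 z 0.2786 ang 19.1
Fz 4.67 Mz -0.018 z 0.2785 ang 11.2
Fz 4.43 Mz 0.019 z 0.2785 ang 3.2
Fz 4.68 Mz -0.026 z 0.2785 ang -4.8
Fz 3.98 Mz -0.023 z 0.2785 ang -12.7
Fz 3.88 Mz -0.035 z 0.2785 ang -20.7
```

```bash
python3 -m pendant '[[0.008,0,0,0,4],[0.008,0,0,0,4],[0.008,0,0,0,0]]' >/dev/null && python3 pressed.py &&
python3 -m pendant '[[0.008,0,0,0,4],[0.008,0,0,0,4],[0.008,0,0,0,0]]' >/dev/null && python3 pressed.py &&
python3 -m pendant '[[0.008,0,0,0,4],[0.008,0,0,0,4],[0.008,0,0,0,0]]' >/dev/null && python3 pressed.py &&
python3 -m pendant '[[0.008,0,0,0,4],[0.008,0,0,0,4],[0.008,0,0,0,0]]' >/dev/null && python3 pressed.py &&
python3 -m pendant '[[0.008,0,0,0,4],[0.008,0,0,0,4],[0.008,0,0,0,0]]' >/dev/null && python3 pressed.py &&
python3 -m pendant '[[0.008,0,0,0,4],[0.008,0,0,0,4],[0.008,0,0,0,0]]' >/dev/null && python3 pressed.py &&
python3 -m pendant '[[0.008,0,0,0,4],[0.008,0,0,0,4],[0.008,0,0,0,0]]' >/dev/null && python3 pressed.py
```

```text
Fz 4.47 Mz 0.064 z 0.2785 ang -28.7
Fz 4.6 Mz -0.033 z 0.2785 ang -36.7
Fz 4.87 Mz -0.028 z 0.2785 ang -44.7
Fz 0.4 Mz 0.028 z 0.2784 ang -52.7
```

The force dropped from 4.9 to 0.4 N, so the blade has found the slot. I'll seat it and turn cw about 50°, then look at the meter.

```bash
python3 -m pendant '[[0.008,0,0,0.001,2],[0.008,0,0,0,2],[0.008,0,0,0,0]]' >/dev/null ; python3 ok.py &&
python3 -m pendant '[[0.008,0,0,0,5],[0.008,0,0,0,5],[0.008,0,0,0,5],[0.008,0,0,0,5],[0.008,0,0,0,5],[0.008,0,0,0,5],[0.008,0,0,0,5],[0.008,0,0,0,5],[0.008,0,0,0,0],[0.008,0,0,0,0]]'
python3 - <<'E'
from h import *
o,_=state();print(np.round(o['q'],2))
im,d=bot.read_camera("wrist");cv2.imwrite("pics/w6.png",im)
for n in ("needle_tip","set_hand_tip","bush_mouth"):
  for a in bot.pinpoint(n,"wrist")[:1]: print(n,np.round(a["at"],1),round(a["score"],2))
E
```

```text
Fz 1.2 z 0.2774
t: 16.72
eef_pos: [0.4735, 0.0774, 0.2776]
tool_rot: [0.001, 0.746, 0.665, 0.0]
contact_force: [3.6, -0.0, 1.9]
gripper_width: 0.129
grasp_force: 50.3
t 16.72 tcp [0.4735 0.0774 0.2776] x [ 0.114  0.993 -0.   ] y [ 0.993 -0.114  0.001] z [ 0.001 -0.    -1.   ] F [ 3.6 -0.   1.9] w 0.129 g 50.27562081813812
[-1.    0.48  0.91  2.17 -0.57  0.74  0.17]
needle_tip [363.7  79.5] 0.81
set_hand_tip [349.1 117.1] 0.57
bush_mouth [278.4 243.9] 0.62
```

View pics/w6.png

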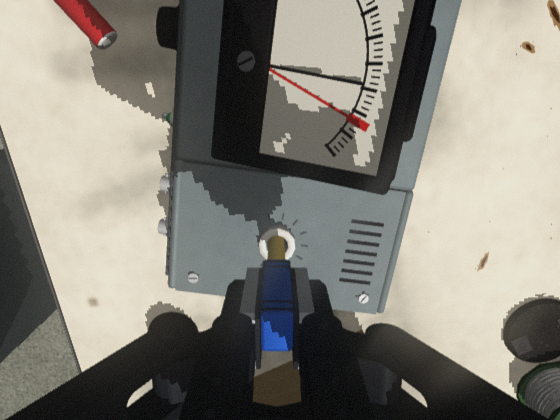

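The blade is driving the trimmer: the black needle, line (272,67) to (362,84), is now about 0.35 rad left of the red hand, which runs (272,70) to (365,127). I'll turn 35° more, then measure both lines on the dial plane numerically, using depth.

```bash
python3 -m pendant '[[0.008,0,0,0,5],[0.008,0,0,0,5],[0.008,0,0,0,5],[0.008,0,0,0,5],[0.008,0,0,0,5],[0.008,0,0,0,5],[0.008,0,0,0,5],[0.008,0,0,0,0],[0.008,0,0,0,0]]'
cat > meter.py <<'E'
from h import *
import sys
state()
m=bot.camera_model("wrist");im,d=bot.read_camera("wrist");cv2.imwrite(f"pics/{sys.argv[1]}.png",im)
K,R,t=map(np.array,(m["intrinsics"],m["R"],m["t"]))
vv,uu=np.mgrid[:420,:560]
X=((np.stack([(uu-K[0,2])/K[0,0]*d,(vv-K[1,2])/K[1,1]*d,d],-1)-t)@R)
hsv=cv2.cvtColor(im,cv2.COLOR_BGR2HSV);h,s,v=cv2.split(hsv)
inb=(X[...,2]>.06)&(X[...,2]<.11)&(np.hypot(X[...,0]-.5,X[...,1]-.13)<.08)&(d>0)
red=inb&((h<8)|(h>172))&(s>130)
print("red px",red.sum())
Q=X[red];c=Q.mean(0)
near=inb&(np.linalg.norm(X-c,axis=2)<.025)
P=X[near];A=np.c_[P[:,:2],np.ones(len(P))];co=np.linalg.lstsq(A,P[:,2],rcond=None)[0]
for _ in range(3):
    k=abs(A@co-P[:,2])<.0015;co=np.linalg.lstsq(A[k],P[k,2],rcond=None)[0]
n=np.array([-co[0],-co[1],1]);n/=np.linalg.norm(n);p0=np.array([c[0],c[1],co@[c[0],c[1],1]])
print("normal",np.round(n,2))
up=np.array([0,0,1])-n*n[2];up/=np.linalg.norm(up);rt=np.cross(up,n) # right as seen from the front
# rectified dial image: 0.25 mm per px, centred on c
N=480;g=(np.arange(N)-N/2)*.00025
W=p0+g[None,:,None]*rt-g[:,None,None]*up
C=W@R.T+t;pu=(C[...,0]/C[...,2]*K[0,0]+K[0,2]).astype(np.float32);pv=(C[...,1]/C[...,2]*K[1,1]+K[1,2]).astype(np.float32)
rec=cv2.remap(im,pu,pv,cv2.INTER_LINEAR);cv2.imwrite(f"pics/{sys.argv[1]}_dial.png",rec)
hh,ss,V=cv2.split(cv2.cvtColor(rec,cv2.COLOR_BGR2HSV))
rm=(((hh<8)|(hh>172))&(ss>110)).astype(np.uint8)
nl,lab,st,_=cv2.connectedComponentsWithStats(rm);i=1+st[1:,4].argmax();ys,xs=np.nonzero(lab==i)
f=cv2.fitLine(np.c_[xs,ys].astype(np.float32),cv2.DIST_HUBER,0,.01,.01).ravel()
if f[1]>0:f[:2]*=-1
s_=(xs-f[2])*f[0]+(ys-f[3])*f[1]
print("red dir deg",np.degrees(np.arctan2(f[0],-f[1])),"from",f[2:]+f[:2]*s_.min(),"to",f[2:]+f[:2]*s_.max())
tip=f[2:]+f[:2]*s_.max()
for L in (48,52,56):  # pivot L mm behind the red end
    pv_=tip-f[:2]*L*4;a=np.radians(np.arange(-60,60.1,.5));r=np.arange(22,42,.5)*4
    G=rec.max(2).astype(np.float32)
    pr=cv2.remap(G,(pv_[0]+np.outer(np.sin(a),r)).astype(np.float32),(pv_[1]-np.outer(np.cos(a),r)).astype(np.float32),cv2.INTER_LINEAR)
    sc=(pr<70).mean(1);loc=[(float(np.degrees(a[j])),round(float(sc[j]),2)) for j in np.argsort(-sc)[:300] if sc[j]>.4 and sc[j]==sc[max(0,j-6):j+7].max()][:6]
    rr=np.degrees(np.arctan2(f[0],-f[1]));print(L,"dark rays rel. to red (deg):",[(round(x-rr,1),y) for x,y in loc])
E
python3 meter.py w7
```

```text
t: 17.67
eef_pos: [0.4733, 0.0772, 0.2776]
tool_rot: [0.0, 0.913, 0.409, 0.0]
contact_force: [4.8, 0.1, 3.0]
gripper_width: 0.132
grasp_force: 50.3
t 17.67 tcp [0.4733 0.0772 0.2776] x [0.666 0.746 0.   ] y [ 0.746 -0.666  0.001] z [ 0.001 -0.    -1.   ] F [4.8 0.1 3. ] w 0.132 g 50.328986048698425
red px 334
normal [-0.38  0.1   0.92]
red dir deg 21.047361 from [194.23364983 359.32028567] to [262.46006537 182.02260083]
48 dark rays rel. to red (deg): [(np.float32(-4.5), 1.0)]
52 dark rays rel. to red (deg): [(np.float32(-4.0), 1.0), (np.float32(-3.5), 1.0)]
56 dark rays rel. to red (deg): [(np.float32(-3.0), 1.0), (np.float32(-3.5), 1.0)]
```

```bash
python3 -m pendant '[[0.008,0,0,0,5],[0.008,0,0,0,4],[0.008,0,0,0,0],[0.008,0,0,0,0],[0.008,0,0,0,0]]' | grep -E "t:|contact"; python3 meter.py w8; python3 -c "
import cv2,numpy as np
a=cv2.imread('pics/w7_dial.png')[80:400,80:400];b=cv2.imread('pics/w8_dial.png')[80:400,80:400]
cv2.imwrite('pics/pair.png',np.hstack([a,b]))"
```

```text
t: 18.13
tool_rot: [0.0, 0.942, 0.336, 0.0]
contact_force: [4.9, -0.2, 1.8]
t 18.13 tcp [0.4731 0.077  0.2776] x [0.774 0.633 0.   ] y [ 0.633 -0.774  0.   ] z [ 0.001 -0.    -1.   ] F [ 4.9 -0.2  1.8] w 0.133 g 50.317561626434326
red px 180
normal [-0.38  0.1   0.92]
red dir deg 22.217833 from [234.18189001 254.70811566] to [250.00831536 215.96111923]
48 dark rays rel. to red (deg): [(np.float32(0.8), 0.8), (np.float32(0.3), 0.8)]
52 dark rays rel. to red (deg): [(np.float32(0.8), 1.0), (np.float32(0.3), 1.0)]
56 dark rays rel. to red (deg): [(np.float32(0.8), 1.0)]
```

View pics/pair.png

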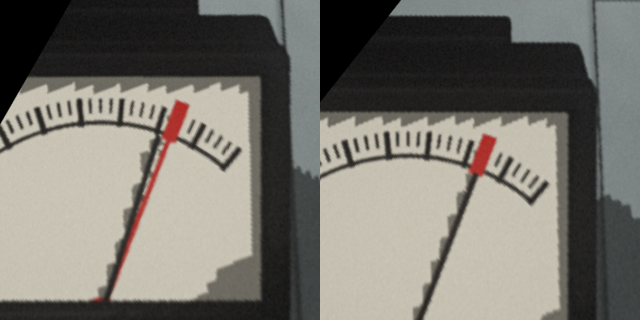

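The right-hand panel shows the needle squarely over the red hand. I'll ease the torque by 4°, draw the tool out, and turn it back to the original grasp yaw.

```bash
python3 -m pendant '[[0.008,0,0,0,0],[0.008,0,0,0,0],[0.008,0,0,0,-4],[0.008,0,0,-0.003,0],[0.008,0,0,-0.005,0],[0.008,0,0,-0.008,0],[0.008,0,0,-0.01,0],[0.008,0,0,-0.015,0],[0.008,0,0,-0.015,0],[0.008,0,0,-0.015,0],[0.008,0,0,-0.014,0]]' | grep -E "t:|pos|contact"
python3 -m pendant '[[0.008,0,0,0,-7],[0.008,0,0,0,-7],[0.008,0,0,0,-7],[0.008,0,0,0,-7],[0.008,0,0,0,-7],[0.008,0,0,0,-7],[0.008,0,0,0,-7],[0.008,0,0,0,-7],[0.008,0,0,0,-7],[0.008,0,0,0,-7],[0.008,0,0,0,-7],[0.008,0,0,0,-7]]' | grep -E "t:|pos|contact"
python3 -m pendant '[[0.008,0,0,0,-7],[0.008,0,0,0,-7],[0.008,0,0,0,-7],[0.008,0,0,0,-7],[0.008,0,0,0,-7],[0.008,0,0,0,-7],[0.008,0,0,0,-7],[0.008,0,0,0,-7],[0.008,0,0,0,-7],[0.008,0,0,0,-7],[0.008,0,0,0,-7],[0.008,0,0,0,-7]]' | grep -E "t:|pos|contact"
python3 -m pendant '[[0.008,0,0,0,-7],[0.008,0,0,0,-5],[0.008,0,0,0,0]]' | grep -E "t:|pos|contact"
python3 - <<'E'
from h import *
o,R=state();print(np.round(o['q'],2));e=np.array(o["eef_pos"])
print("to stand, tool frame",np.round(R.T@(np.array([.4598,-.0742,.3516])-e),4), "yaw err ccw",223.05-np.degrees(np.arctan2(R[1,0],R[0,0]))%360)
E
```

```text
t: 19.1
eef_pos: [0.4714, 0.077, 0.3627]
tool_rot: [-0.001, 0.93, 0.367, -0.002]
contact_force: [-0.2, 0.3, -0.7]
t: 20.1
eef_pos: [0.4713, 0.0769, 0.362]
tool_rot: [-0.002, 0.442, 0.897, -0.001]
contact_force: [0.3, -0.8, 0.0]
t: 21.1
eef_pos: [0.4713, 0.0768, 0.362]
tool_rot: [-0.003, -0.271, 0.962, -0.0]
contact_force: [-0.2, 0.0, -0.7]
t: 21.35
eef_pos: [0.4715, 0.0767, 0.3621]
tool_rot: [-0.002, -0.369, 0.929, 0.0]
contact_force: [1.3, 0.7, -0.3]
t 21.35 tcp [0.4715 0.0767 0.3621] x [-0.728 -0.686  0.004] y [-0.686  0.728  0.002] z [-0.004 -0.001 -1.   ] F [ 1.3  0.7 -0.3] w 0.132 g 50.13958275318146
[-0.76  0.22  0.54  2.09 -0.14  0.88  2.19]
to stand, tool frame [ 0.112  -0.1018  0.0107] yaw err ccw -0.2589580436297183
```

```bash
python3 -m pendant '[[0.008,0.012,-0.011,0,0],[0.008,0.02,-0.018,0,0],[0.008,0.02,-0.018,0,0],[0.008,0.02,-0.018,0,0],[0.008,0.02,-0.018,0,0],[0.008,0.02,-0.019,0,0],[0.008,0,0,0.01,0],[0.008,0,0,0.015,0],[0.008,0,0,0.015,0],[0.008,0,0,0,0],[0.008,0,0,0,0],[0.008,0,0,0,0]]' | grep -E "t:|pos|contact"
python3 - <<'E'
from h import *
im,d=bot.read_camera("wrist");cv2.imwrite("pics/w9.png",im)
o,R=state();e=np.array(o["eef_pos"]);tipz=e[2]-.2466
for n,z in (("stand_hole",.045),("tool_tip",tipz)):
    for a in bot.pinpoint(n,"wrist")[:1]: p=ray("wrist",a["at"],z);print(n,np.round(a["at"],1),round(a["score"],2),np.round(p,4),"rel tcp in tool",np.round(R.T@(p-e),4))
print("to grip pose, tool frame",np.round(R.T@(np.array([.4598,-.0742,.2516])-e),4), "yaw err",223.05-np.degrees(np.arctan2(R[1,0],R[0,0]))%360)
# dark hole blob
q=proj("wrist",[.4605,-.0745,.045]).astype(int);print(q)
g=cv2.cvtColor(im,cv2.COLOR_BGR2GRAY)[q[1]-16:q[1]+17:2,q[0]-16:q[0]+17:2];print(g)
E
```

```text
t: 22.35
eef_pos: [0.4607, -0.0736, 0.3229]
tool_rot: [-0.0, -0.367, 0.93, 0.0]
contact_force: [0.6, 0.6, -0.5]
t 22.4 tcp [ 0.4609 -0.0736  0.3231] x [-0.731 -0.683 -0.   ] y [-0.683  0.731 -0.   ] z [ 0.  0. -1.] F [-0.2  0.2 -0.1] w 0.134 g 50.140342712402344
stand_hole [272.2 216. ] 0.88 [ 0.4635 -0.0752  0.045 ] rel tcp in tool [-0.0007 -0.0029  0.2781]
tool_tip [278.6 234.1] 0.6 [ 0.4619 -0.0708  0.0765] rel tcp in tool [-0.0026  0.0014  0.2466]
to grip pose, tool frame [0.0012 0.0003 0.0715] yaw err -0.010910287399525487
[275 213]
[[149 150 149 150 150 154 153 154 155 152 154 152 156 157 155 158 155]
 [152 148 148 151 152 149 152 152 155 155 153 153 157 157 154 151 150]
 [150 152 149 149 150 152 153 154 153 153 153 154 156 154 154 153 151]
 [155 148 150 151 151 151 154 155 154 156 155 156 159 152 154 154 150]
 [151 146 148 150 148 124 116  97 105 138 151 153 156 154 152 154 151]
 [149 148 148 143 100  65  61  62  63  78 134 149 154 154 150 151 150]
 [150 148 148 105  60  57  57  59  59  59  74 138 156 151 151 151 150]
 [148 147 142  78  59  60  62  60  65  66  79 121 150 154 149 154 150]
 [146 145 130  82  60  56  62  65  66  76  84 117 154 151 151 152 155]
 [147 149 135  90  58  64  61  67  67  88  85 141 148 148 149 150 153]
 [151 152 148  96  70  56  59  63  73  79  98 141 151 149 151 151 151]
 [148 150 157 119 100  88  69  71  79 103 135 145 154 151 152 150 153]
 [150 145 154 153 129 111 111 112 124 136 142 150 151 149 148 152 155]
 [150 152 150 151 152 151 143 139 108 124 150 147 148 153 149 151 154]
 [152 156 151 152 149 155 154 154  87 115 149 149 148 149 146 152 155]
 [154 152 148 151 154 152 154 128  87  99 133 153 152 151 154 150 151]
 [153 151 152 149 153 151 129  90  87  76  73 119 152 146 148 148 151]]
```

```bash
python3 -m pendant '[[0.008,0.001,-0.002,0.005,0],[0.008,0,0,0.008,0],[0.008,0,0,0.008,0],[0.008,0,0,0.004,0],[0.008,0,0,0,0],[0.008,0,0,0,0],[0.008,0,0,0,0]]' | grep -E "t:|pos|contact"
python3 - <<'E'
from h import *
im,d=bot.read_camera("wrist");cv2.imwrite("pics/w10.png",im)
o,R=state();e=np.array(o["eef_pos"])
g=cv2.cvtColor(im,cv2.COLOR_BGR2GRAY);hsv=cv2.cvtColor(im,cv2.COLOR_BGR2HSV)
print("tcp axis at stand top",proj("wrist",[e[0],e[1],.045]),"at tip",proj("wrist",[e[0],e[1],e[2]-.2466]), "blade near end",proj("wrist",e+R@[.004,0,.2466]))
print(g[200:250:2,256:300:2])
E
```

```text
t: 23.08
eef_pos: [0.4615, -0.076, 0.2975]
tool_rot: [-0.0, -0.367, 0.93, -0.0]
contact_force: [0.1, -0.4, -0.7]
t 23.13 tcp [ 0.4616 -0.076   0.2976] x [-0.73  -0.683 -0.   ] y [-0.683  0.73  -0.   ] z [ 0. -0. -1.] F [ 0.1 -0.7 -0.4] w 0.133 g 50.14082729816437
tcp axis at stand top [276.10977294 227.29648943] at tip [276.09829254 230.51297138] blade near end [276.02272217 224.41145054]
[[140 142 140 146 145 150 156 159 162 161 157 156 152 150 149 150 153 152
  150 154 152 149]
 [143 139 144 144 146 150 152 158 161 155 157 151 152 151 151 151 150 152
  150 151 147 152]
 [142 144 142 151 152 148 152 157 154 159 156 149 151 150 151 150 153 150
  152 151 152 148]
 [139 148 149 148 150 151 151 153 158 153 151 151 146 150 153 148 147 153
  154 152 150 152]
 [141 141 147 151 150 149 149 148 148 153 151 152 147 151 154 152 152 154
  152 149 146 146]
 [144 137 151 147 149 142 146 143 147 149 151 152 150 150 149 150 153 151
  151 153 155 154]
 [146 145 149 149 147 147 144 144 149 150 149 150 149 146 151 152 154 148
  149 149 149 147]
 [142 145 150 152 145 144 148 146 147 151 150 154 148 154
[... 917 characters left out ...]
2  73  72  68  79  84  86  80
   84  84  82  85]
 [145 146 143 145 148 149 120  90  88  86  78  69  70  67  86  81  88  82
   82  84  83  80]
 [144 143 145 144 149 147 122  96  88  91  82  70  68  69 121  93 148  94
   83  81  78  79]
 [143 148 145 145 147 148 114  96  93  87  79  75  66  66 129 144 144 145
  126  83  76  83]
 [145 145 146 149 144 143 110  97  96  87  79  70  69  61 119 144 145 146
  151 125  85 146]
 [140 148 148 149 145 144 110  94  91  84  80  71  66  63 108 146 144 151
  146 148 148 149]
 [143 140 146 145 148 148 103  93  88  88  80  71  67  64  98 145 148 148
  152 149 151 146]
 [142 147 147 145 149 152 106  92  90  85  81  72  62  60  89 143 147 147
  145 149 147 144]]
```

Hole centre about (276,227) matches the tool axis at (276.1,227.3), so I'll insert.

```bash
python3 -m pendant '[[0.008,0,0,0.003,0],[0.008,0,0,0.003,0],[0.008,0,0,0.003,0],[0.008,0,0,0.003,0],[0.008,0,0,0,0]]' | grep -E "pos|contact" && python3 ok.py &&
python3 -m pendant '[[0.008,0,0,0.004,0],[0.008,0,0,0.005,0],[0.008,0,0,0.005,0],[0.008,0,0,0.005,0],[0.008,0,0,0,0]]' | grep -E "pos|contact" && python3 ok.py &&
python3 -m pendant '[[0.008,0,0,0.004,0],[0.008,0,0,0.004,0],[0.008,0,0,0.003,0],[0.008,0,0,0,0]]' | grep -E "pos|contact" && python3 ok.py
```

```text
eef_pos: [0.4612, -0.0758, 0.2848]
contact_force: [-0.0, -0.2, -0.2]
Fz -0.25 z 0.2848
eef_pos: [0.461, -0.0758, 0.2654]
contact_force: [0.6, 0.7, -0.2]
Fz -0.15 z 0.2654
eef_pos: [0.4612, -0.0759, 0.2549]
contact_force: [0.7, -0.0, -0.6]
Fz -0.57 z 0.2549
```

```bash
python3 -m pendant '[[0.008,0,0,0.002,0],[0.008,0,0,0.001,0],[0.008,0,0,0,0],[0.03,0,0,0,0],[0.05,0,0,0,0],[0.05,0,0,0,0],[0.05,0,0,0,0]]'
python3 -m pendant '[[0.05,0,0,-0.01,0],[0.05,0,0,-0.02,0],[0.05,0,0,-0.03,0],[0.05,0,0,-0.03,0],[0.05,0,0,0,0],[0.05,0,0,0,0],[0.05,0,0,0,0]]'
python3 - <<'E'
from h import *
for c in ("wrist","top","scene"):
    im,d=bot.read_camera(c);cv2.imwrite(f"pics/end_{c}.png",im)
    for n,z in (("tool_grip",.09),("stand_hole",.045),("lens_cap",0),("loupe",0),("solder_spool",0),("cell",0)):
        for a in bot.pinpoint(n,c)[:1]: print(c,n,np.round(a["at"],1),round(a["score"],2),np.round(ray(c,a["at"],z),4))
    if c=="wrist":
        b=cv2.inRange(cv2.cvtColor(im,cv2.COLOR_BGR2HSV),(105,120,60),(130,255,255));ys,xs=np.nonzero(b[150:320,180:380]);print("blue rows/cols",ys.min()+150,ys.max()+150,xs.min()+180,xs.max()+180,"home prediction of top centre",proj(c,[.4615,-.0755,.111]))
        # top of tool by depth
        m=bot.camera_model(c);K,R,t=map(np.array,(m["intrinsics"],m["R"],m["t"]))
        vs,us=np.nonzero(b);k=(d[vs,us]>0);D=d[vs,us][k];us=us[k];vs=vs[k]
        X=(np.c_[(us-K[0,2])/K[0,0]*D,(vs-K[1,2])/K[1,1]*D,D]-t)@R
        X=X[np.hypot(X[:,0]-.461,X[:,1]+.075)<.03];T=X[X[:,2]>X[:,2].max()-.004];print("tool top z",X[:,2].max(),"centre",T.mean(0))
state()
E
```

```text
t: 24.88
eef_pos: [0.4615, -0.0759, 0.2526]
tool_rot: [0.0, -0.367, 0.93, -0.0]
contact_force: [-0.0, -0.0, 0.7]
gripper_width: 0.584
grasp_force: 0.0
t: 25.47
eef_pos: [0.4612, -0.0758, 0.3427]
tool_rot: [0.0, -0.367, 0.93, 0.0]
contact_force: [0.6, 0.5, -0.6]
gripper_width: 0.583
grasp_force: 0.0
wrist tool_grip [270.5 223.2] 0.85 [ 0.4606 -0.0804  0.09  ]
wrist stand_hole [272.8 206.9] 0.77 [ 0.4615 -0.0782  0.045 ]
wrist loupe [394.2 179. ] 0.58 [ 0.383  -0.0112  0.    ]
wrist solder_spool [103.4 334.1] 0.92 [ 0.6784 -0.1026  0.    ]
wrist cell [559.  331.5] 0.8 [0.3742 0.2192 0.    ]
blue rows/cols 225 248 255 272 home prediction of top centre [276.06539028 241.00061256]
tool top z 0.11164793183163083 centre [ 0.46505618 -0.08241645  0.10969364]
top tool_grip [330.3 153.4] 0.15 [ 0.6354 -0.0265  0.09  ]
top stand_hole [358.2 241.4] 0.67 [ 0.4669 -0.0778  0.045 ]
top lens_cap [332.8 151.1] 0.88 [ 0.6673 -0.0415  0.    ]
top loupe [324.7 284.1] 0.51 [ 0.3871 -0.0119  0.    ]
top solder_spool [360.8 143. ] 0.81 [ 0.6834 -0.102   0.    ]
top cell [209.7 294. ] 0.69 [0.3734 0.2222 0.    ]
scene tool_grip [313.  257.8] 0.53 [ 0.4556 -0.0827  0.09  ]
scene stand_hole [313.3 272.9] 0.58 [ 0.4651 -0.0774  0.045 ]
scene lens_cap [360.3 235.4] 0.81 [ 0.6681 -0.0351  0.    ]
scene loupe [259.4 293.8] 0.87 [ 0.3882 -0.0126  0.    ]
scene solder_spool [388.4 245.8] 0.61 [ 0.6815 -0.0996  0.    ]
scene cell [179.3 242.3] 0.64 [0.3739 0.2222 0.    ]
t 26.52 tcp [ 0.4614 -0.0759  0.3425] x [-0.73  -0.683 -0.   ] y [-0.683  0.73   0.   ] z [-0.  0. -1.] F [0.9 0.6 0.3] w 0.584 g 0.0
```

The tool is home, with its top at z = 0.1116 and only a slight lean, and the bystanders haven't moved. One quick numeric check of the needle after withdrawal.

```bash
python3 -m pendant '[[0.05,0,0,-0.02,0],[0.05,-0.02,0.012,0,0],[0.05,-0.023,0.013,0,0],[0.05,-0.023,0.013,0,0],[0.05,-0.023,0.013,0,0],[0.05,-0.022,0.013,0,0],[0.05,0,0,0,0],[0.05,0,0,0,0],[0.05,0,0,0,0],[0.05,0,0,0,0]]' | grep pos; python3 meter.py w11
```

```text
eef_pos: [0.4985, 0.0454, 0.3625]
t 27.35 tcp [0.4985 0.0454 0.3625] x [-0.732 -0.682  0.   ] y [-0.682  0.732  0.   ] z [-0. -0. -1.] F [-0.3 -0.1 -0.3] w 0.585 g 0.0
red px 1
normal [-0.19  0.08  0.98]
red dir deg 90.0 from [33. 77.] to [33. 77.]
48 dark rays rel. to red (deg): [(np.float32(-150.0), 1.0), (np.float32(-149.5), 1.0), (np.float32(-149.0), 1.0), (np.float32(-148.5), 1.0), (np.float32(-148.0), 1.0), (np.float32(-147.5), 1.0)]
52 dark rays rel. to red (deg): [(np.float32(-150.0), 1.0), (np.float32(-149.5), 1.0), (np.float32(-149.0), 1.0), (np.float32(-148.5), 1.0), (np.float32(-148.0), 1.0), (np.float32(-147.5), 1.0)]
56 dark rays rel. to red (deg): [(np.float32(-150.0), 1.0), (np.float32(-149.5), 1.0), (np.float32(-149.0), 1.0), (np.float32(-148.5), 1.0), (np.float32(-148.0), 1.0), (np.float32(-147.5), 1.0)]
```

```bash
python3 -m pendant '[[0.05,-0.02,0,-0.01,0],[0.05,-0.02,0,-0.01,0],[0.05,-0.025,0,0,0],[0.05,0,0,0,0],[0.05,0,0,0,0],[0.05,0,0,0,0],[0.05,0,0,0,0]]' | grep pos; python3 meter.py w12
```

```text
eef_pos: [0.5457, 0.0896, 0.3823]
t 27.98 tcp [0.5457 0.0896 0.3823] x [-0.732 -0.682  0.001] y [-0.682  0.732  0.   ] z [-0.001 -0.    -1.   ] F [ 0.3 -0.1 -0.7] w 0.586 g 0.0
red px 45
normal [-0.38  0.1   0.92]
red dir deg 22.82362 from [229.26179918 258.5310249 ] to [245.04808355 221.02023465]
48 dark rays rel. to red (deg): [(np.float32(1.7), 0.65), (np.float32(1.2), 0.65)]
52 dark rays rel. to red (deg): [(np.float32(1.2), 0.82)]
56 dark rays rel. to red (deg): [(np.float32(1.2), 0.8)]
```

Needle still on the red hand (about 1°, limit 4°). Handing in.

```bash
python3 -c "
from station import bot
print(bot.hand_in())"
```

```text
the job is handed in; nothing more can be done
None
```

The job is handed in, with no verdict returned. At my last check the needle was about 1° from the red set hand (limit about 4°), the tool was released blade down in its own hole with a slight lean, and the bystanders were where they started, to within about 1 cm.

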